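Scoop the counting beads into the orange tub

ROBOT

A 7-joint arm with a two-finger parallel gripper is mounted at the origin on the work surface. World frame = base frame: x ahead of the robot, y to its left, z up, the work surface at z = 0. Lengths are in m, angles in rad, forces in N, time in s.
With the tool pointing down it reaches from about 0.425 to 0.95 m from the base axis. Payload 16.7 kg.
Tool frame: the origin (TCP) lies midway between the tips of the shut fingers; the grasp point (between the pads) lies r.grip_point_offset behind it (r.grip_point_offset is the distance from the TCP to the grasp point, in m); z points along the fingers, y is the line along which they close (so a half turn about z gives the same grasp; the last joint's range is limited). The gripper opens to 94 mm and grips with 3 to 60 N. Pads are 16 mm wide; open, the fingers measure 119 mm over their backs; the gripper's body (75 mm by 177 mm) begins 78 mm behind the grasp point.
Start: joints at [-1.435, 0.426, 0.074, 1.606, -0.034, 1.111, -0.067], TCP at [0.19, 0.648, 0.205] pointing down, gripper open.
Joint ranges: [-2.85, 2.85], [-0.5, 2.14], [-1.23, 1.37], [0.21, 2.46], [-1.02, 4.16], [0.16, 2.05], [-2.73, 2.73]. Speed limits (rad/s): [1.89, 1.89, 2.39, 2.39, 3.01, 3.01, 3.01].

INTERFACE

Orientations are given as a unit quaternion [x, y, z, w].
In Python, from plant import r gives the robot as it stands.
- The arm moves only by the shell command python3 -m jog 'ROWS' [FORCE]. ROWS is text: rows parted by semicolons, each of 7 numbers parted by spaces: the shift along the tool's x, y, z in units of 3 cm (1.0 is 3 cm), then the turn, a rotation vector about the tool's x, y, z in units of 0.08 rad (1.0 is 0.08 rad), then the opening, from 0 (shut) to 1 (fully open). In form: x y z wx wy wz claw; .... A call has 1 to 8 rows; each row shifts and turns the commanded pose from where the row before left it, along the tool's axes as they then stand; what a row does not reach is not made up. A row lasts 1/8 s, in which the tool goes at most 62.5 mm and 10.7 degrees, less where a joint would pass 70% of its speed; a pose out of reach is approached as far as the arm can. A call with a number of a shift or a turn outside -1 to 1 is refused whole. A call with a gripper value outside its range is refused whole. The fingers move at their own pace and stop on an object; FORCE is the grip in N (left out, the last holds). Time passes only in rows, so rows that do not move let the fingers close. It gives the time, the measured TCP pose, the force, the opening and the grip force at its end, in the units of the state.
- r.get_state(): the state, without advancing time (a new reading comes with each control period).
- r.get_image(name): name is "scene" or "top" or "wrist"; returns (picture, depth): 384x512x3 uint8, red, green, blue; 384x512 float32, m along the optical axis (not along the pixel's ray), 0 where there is no reading.
- r.camera_info(name): a dict with "vertical_fov" (degrees; the focal length in pixels is half the picture's height over the tangent of half this angle, whatever the lens; pixels are square), "cx", "cy" (the principal point, pixels), "k1" (the pictures are not rectified: a ray, as slopes to the right and down, at radius r is drawn at 1 + k1 r^2 times it, then the intrinsics apply), "rvec" (rotation vector, rad) and "tvec" (3), from world to camera coordinates, as OpenCV has them. Camera axes: x right, y down, z forward; pixel columns grow to the right and rows downward; lengths in m; the calibration is good to about 2 mm. A picture is of the moment at which its call begins: read the wrist's pose just before it. camera_info takes no time and is no camera call; for the wrist camera it gives the pose at the moment of the call.
- r.sign_off(): hands the job in; it is judged then, once.
The state is a dict: "t": time; "joints": joint angles; "qd": joint speeds; "joint_efforts": joint torques, N m; "eef_pos": TCP position; "eef_rot": TCP orientation; "ft_force": force on the tool from outside, world axes, zero at the start; "ft_torque": the same for the moment, N m; "width": finger opening in m; "finger_force": force on a finger pad.
Only numpy, scipy, OpenCV 4.12 (cv2) and the standard library are available. Lean on these libraries where they do the work, as an engineer would, in place of code of your own. Each camera call takes 0.05 s, during which the arm holds its last target. There are 200 camera calls.

TASK

Tidy up after the counting lesson: take the scoop by its upright black handle, scoop the three red beads out of the blue tray and tip them into the orange tub, not the green one. Move the beads with the scoop only, never with the fingers, then stand the scoop upright again in the tray or on the table and let go.

Things in the scene. Friction and masses are not known exactly. Their poses are not given: they have to be found in the camera images.
- scoop_grip (a point): Centre of the scoop's upright black handle, 20 (x) x 24 mm (y, grip across this), 78 mm above the pan's flat underside; its top at 100. z up, +x to the open mouth (away from the robot at the start, within 20 deg). Aluminium pan 100 x 100 mm, floor 2 mm, sides 26 and back 32 mm high; front lip 90 mm ahead (+x) of this point, back edge 10 mm behind. 160 g. It stands in the tray at the start.
- bead0_mid (a point): Centre of the first red wooden bead: rounded, 22 mm across, 19 mm high, flat foot 8 mm across, about 14 g, lacquered, slides easily on pan and tray (friction about 0.25). The beads stand on the tray floor between the scoop's lip and the tray's end wall ahead of it, within 26 mm of the tray's middle line. The lip pushes them to that wall, then goes under them (up to 20 N).
- bead1_mid (a point): Centre of the second red bead, same as the first. The tray holding beads and scoop is blue and fixed: inside 240 x 160 mm, floor 6 mm above the table, wall tops 45 mm above it. At the start the scoop stands flat in it, on its middle line and square with it, the lip 130 mm from the inner face of the end wall ahead, the handle's centre 20 mm from the end wall behind.
- bead2_mid (a point): Centre of the third red bead, same as the first. When the lip has reached the wall the beads sit close behind it: tip the pan back on its heel (15 to 20 degrees) and they roll in; level, they can roll off again when it is lifted or jerked. Tipped forward 30 degrees or more they run out.
- tub_orange: Orange open-topped tub, loose on the table: 158 mm square outside, 150 mm inside, 70 mm high, walls 4 mm, about 0.4 kg. Origin at the centre of its underside, z up. A green tub of the same size, not to be used, stands beside it; they swap places.

How it is judged:
On the way:
1. at least one bead rides in the scoop, lifted clear of the tray (scoop at least 41 mm above its start) (height (world z) of scoop_grip above 0.125 m and ((x of bead0_mid in the frame of scoop_grip between -0.01 and 0.095 m and y of bead0_mid in the frame of scoop_grip between -0.05 and 0.05 m and z of bead0_mid in the frame of scoop_grip between -0.078 and -0.03 m) or (x of bead1_mid in the frame of scoop_grip between -0.01 and 0.095 m and y of bead1_mid in the frame of scoop_grip between -0.05 and 0.05 m and z of bead1_mid in the frame of scoop_grip between -0.078 and -0.03 m) or (x of bead2_mid in the frame of scoop_grip between -0.01 and 0.095 m and y of bead2_mid in the frame of scoop_grip between -0.05 and 0.05 m and z of bead2_mid in the frame of scoop_grip between -0.078 and -0.03 m))), for 0.2 s.
At the end, for the whole second after the job is handed in: All three beads lie inside the orange tub (centres within its walls and under 55 mm above its underside), the tub upright within 10 degrees; the scoop stands upright within 10 degrees on the tray floor or the table (grip point 70 to 95 mm above the table), released (height (world z) of scoop_grip between 0.07 and 0.095 m and angle between each of scoop_grip, tub_orange's own z axis and vertical below 0.17 rad and x of bead0_mid in the frame of tub_orange between -0.073 and 0.073 m and y of bead0_mid in the frame of tub_orange between -0.073 and 0.073 m and z of each of bead0_mid, bead1_mid, bead2_mid in the frame of tub_orange below 0.055 m and x of bead1_mid in the frame of tub_orange between -0.073 and 0.073 m and y of bead1_mid in the frame of tub_orange between -0.073 and 0.073 m and x of bead2_mid in the frame of tub_orange between -0.073 and 0.073 m and y of bead2_mid in the frame of tub_orange between -0.073 and 0.073 m); the robot touches nothing.
It fails at once if the fingers push or grip a bead (more than 1 N) (contact force between the fingers and bead0 above 1 N or contact force between the fingers and bead1 above 1 N or contact force between the fingers and bead2 above 1 N).
It also fails if it takes over 64 s, if anything falls off the work surface, if the arm or the gripper's body presses on something with over 40 N, if the wrist force passes 120 N, or if a joint passes its speed limit or range.

## Working session

There is one attempt and no reset: what is moved stays moved. The work goes in short steps, Python scripts to look and compute and a shell command to move; the robot and the scene stay as the last step left them, time stands still between calls to the robot, and variables do not carry over. Pictures are saved under pics/ and viewed, at most 10 in all, crops included, and the job is handed in when it is done.

```bash
ls; mkdir -p pics; cat > h.py <<'E'
import numpy as np, cv2
from scipy.spatial.transform import Rotation as R
from plant import r
def cam(name):
    c=r.camera_info(name); im,d=r.get_image(name); return c,im,d
def K(c):
    f=192/np.tan(np.radians(c["vertical_fov"])/2); return f
def ray(c,u,v):
    f=K(c); p=np.array([(u-c["cx"])/f,(v-c["cy"])/f]); q=p.copy()
    for _ in range(20): q=p/(1+c["k1"]*(q@q))
    M=R.from_rotvec(np.ravel(c["rvec"])).as_matrix(); o=-M.T@np.ravel(c["tvec"])
    return o,M.T@np.array([q[0],q[1],1])
def onz(c,u,v,z):
    o,d=ray(c,u,v); return o+d*(z-o[2])/d[2]
def blobs(im,kind,amin=20):
    h=cv2.cvtColor(im,cv2.COLOR_RGB2HSV).astype(int); H,S,V=h[...,0],h[...,1],h[...,2]
    m={'red':((H<6)|(H>172))&(S>130)&(V>60),'orange':(H>=7)&(H<22)&(S>130)&(V>80),'green':(H>40)&(H<85)&(S>90),'blue':(H>95)&(H<125)&(S>100),'black':(V<45)}[kind]
    m=m.astype(np.uint8); n,l,s,c=cv2.connectedComponentsWithStats(m)
    return [(s[i].tolist(),c[i].round(1).tolist()) for i in range(1,n) if s[i][4]>=amin],m,l
E
python3 - <<'E'
from h import *
s=r.get_state(); print({k:np.round(v,3).tolist() for k,v in s.items()}, r.grip_point_offset)
ims=[]
for n in("scene","top"):
    c,im,d=cam(n); print(n,c); ims.append(im)
    for k in('red','orange','green','blue','black'): print(k,blobs(im,k,60)[0][:8])
    np.save(n+'.npy',im); np.save(n+'d.npy',d)
    cv2.imwrite(f'pics/{n}0.png',im[...,::-1])
E
```

```text
pics
{'t': 0.0, 'joints': [-1.436, 0.427, 0.074, 1.607, -0.034, 1.111, -0.067], 'qd': [0.0, 0.0, 0.001, -0.001, 0.0, -0.001, 0.001], 'joint_efforts': [-0.0, -93.584, 3.667, -45.418, -0.049, 0.02, 0.0], 'eef_pos': [0.19, 0.647, 0.205], 'eef_rot': [0.142, 0.99, -0.001, -0.0], 'ft_force': [0.007, 1.157, -0.164], 'ft_torque': [0.006, 0.018, 0.038], 'finger_force': 0.0, 'width': 0.094} 0.0188
scene {'vertical_fov': 49.357311262941074, 'cx': 257.7722137544446, 'cy': 193.0250668303873, 'k1': -0.021789456260339353, 'rvec': array([ 2.29001682,  0.73642108, -0.26827928]), 'tvec': array([-0.45607914, -0.15961013,  1.17483167])}
red [([333, 172, 12, 12, 76], [338.7, 177.6])]
orange [([273, 0, 239, 79, 4164], [420.0, 36.3]), ([0, 12, 512, 372, 117210], [229.8, 217.6])]
green [([0, 0, 27, 67, 1085], [8.2, 31.2]), ([109, 0, 8, 15, 78], [112.6, 6.7]), ([122, 242, 119, 119, 8087], [183.1, 299.4])]
blue [([486, 83, 16, 20, 168], [493.6, 92.1]), ([272, 118, 112, 89, 3871], [332.2, 165.5]), ([47, 366, 31, 18, 334], [63.1, 376.8]), ([77, 366, 19, 18, 171], [86.1, 375.2])]
black [([35, 0, 13, 13, 84], [43
[... 494 characters left out ...]
12, 0.54074693, 0.71834235])}
red [([142, 127, 9, 9, 72], [146.0, 130.8]), ([151, 137, 10, 9, 70], [155.3, 141.2]), ([163, 138, 10, 9, 68], [167.8, 142.1]), ([101, 213, 17, 14, 162], [108.8, 219.5])]
orange [([163, 33, 144, 32, 2035], [234.3, 48.4]), ([378, 47, 65, 54, 262], [409.1, 73.2]), ([246, 142, 89, 89, 6710], [287.1, 186.4]), ([0, 274, 50, 57, 1930], [22.7, 300.8])]
green [([360, 143, 94, 84, 7506], [406.7, 184.2])]
blue [([77, 96, 129, 150, 8425], [144.7, 161.9]), ([491, 177, 21, 32, 528], [502.6, 192.8])]
black [([361, 145, 12, 81, 728], [366.5, 185.3]), ([433, 145, 18, 77, 1188], [441.8, 183.6]), ([491, 180, 21, 27, 414], [502.1, 193.6]), ([110, 212, 23, 15, 207], [122.6, 218.3])]
```

```bash
python3 - <<'E'
from h import *
a=cv2.resize(cv2.imread('pics/top0.png'),(800,600)); cv2.imwrite('pics/topb.png',a)
c=r.camera_info('top'); im=np.load('top.npy')
for u,v in[(146,130.8),(155.3,141.2),(167.8,142.1)]: print('bead',onz(c,u,v,.0155).round(4))
for k,a in(('blue',3000),('orange',6000),('green',5000)):
    b,m,l=blobs(im,k,a); 
    for s,ce in b:
        cn=max(cv2.findContours((m),cv2.RETR_EXTERNAL,cv2.CHAIN_APPROX_NONE)[0] ,key=cv2.contourArea)
        z=.045 if k=='blue' else .07
        P=np.array([onz(c,u,v,z)[:2] for u,v in cn[:,0]]).astype(np.float32)
        rc=cv2.minAreaRect(P); print(k,rc,cv2.boxPoints(rc).round(3).tolist())
E
```

```text
bead [0.6595 0.2764 0.0155]
bead [0.6385 0.2569 0.0155]
bead [0.637  0.2314 0.0155]
blue ((0.576170027256012, 0.274662047624588), (0.17738395929336548, 0.2499481737613678), 70.28504180908203) [[0.42899999022483826, 0.2329999953508377], [0.6639999747276306, 0.14900000393390656], [0.7239999771118164, 0.3160000145435333], [0.4880000054836273, 0.4000000059604645]]
orange ((0.5501518249511719, -0.01006276160478592), (0.1612212061882019, 0.159939706325531), 2.690523624420166) [[0.4659999907016754, 0.06599999964237213], [0.4729999899864197, -0.09399999678134918], [0.6340000033378601, -0.0860000029206276], [0.6269999742507935, 0.07400000095367432]]
green ((0.5576729774475098, -0.2326444536447525), (0.15695366263389587, 0.17805996537208557), 2.1431260108947754) [[0.47600001096725464, -0.1469999998807907], [0.4830000102519989, -0.32499998807907104], [0.6389999985694885, -0.3190000057220459], [0.6330000162124634, -0.14100000262260437]]
```

View pics/topb.png

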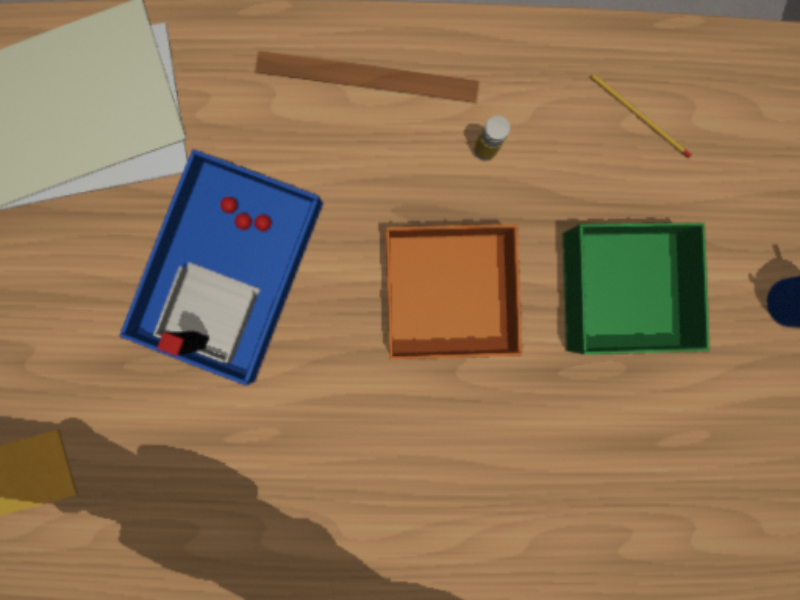

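View pics/scene0.png

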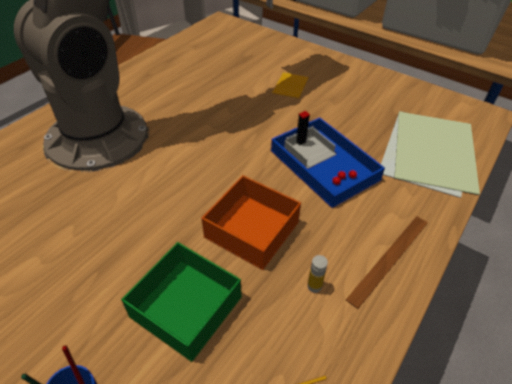

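The top view shows the scoop's handle (red cap) at about (108, 219) in the original 512-pixel picture. The beads are at (146,131), (155,141) and (168,142), with the orange tub at (287,186) and the green tub to its right. The scene view agrees with this.

```bash
cat >> h.py <<'E'
def tri(c1,p1,c2,p2):
    o1,d1=ray(c1,*p1);o2,d2=ray(c2,*p2)
    A=np.array([d1,-d2]).T; t=np.linalg.lstsq(A,o2-o1,rcond=None)[0]
    a,b=o1+t[0]*d1,o2+t[1]*d2; return (a+b)/2,np.linalg.norm(a-b)
def delta(target,Rt):
    "world target TCP pos + target rotation -> tool-axis shift in units, rotvec in units"
    s=r.get_state(); R0=R.from_quat(s['eef_rot'])
    return R0.inv().apply(np.array(target)-s['eef_pos'])/.03,(R0.inv()*Rt).as_rotvec()/.08
def down(yaw,pitch=0):
    "tool rot for scoop yaw (deg) and pitch forward + (deg): tool x=-scoop x, y=scoop y, z=-scoop z"
    return R.from_euler('z',yaw,degrees=True)*R.from_euler('y',pitch,degrees=True)*R.from_euler('y',180,degrees=True)
E
python3 - <<'E'
from h import *
cs,ct=r.camera_info('scene'),r.camera_info('top'); S,T=np.load('scene.npy'),np.load('top.npy')
b,m,l=blobs(S,'red',15); print(b); print(blobs(T,'red',15)[0])
print(onz(ct,108.8,219.5,.106), onz(ct,108.8,219.5,.1))
for s,ce in b:
    print(ce, onz(cs,*ce,.106), tri(cs,ce,ct,(108.8,219.5)))
# tub & tray by depth: points in band of height
for n,c in(('top',ct),):
    d=np.load(n+'d.npy'); M=R.from_rotvec(np.ravel(c['rvec'])).as_matrix()
    V,U=np.mgrid[0:384,0:512]; f=K(c); pts=cv2.undistortPoints(np.stack([U.ravel(),V.ravel()],1).astype(np.float64)[:,None],np.array([[f,0,c['cx']],[0,f,c['cy']],[0,0,1]]),np.array([c['k1'],0,0,0]))[:,0]
    P=(np.c_[pts,np.ones(len(pts))]*d.ravel()[:,None]-np.ravel(c['tvec']))@M
    ok=d.ravel()>0
    for nm,zlo,zhi,box in(('tub',.064,.075,(.42,.68,-.11,.1)),('traywall',.04,.05,(.4,.75,.12,.42)),('handle',.09,.115,(.4,.6,.2,.4)),('green',.064,.075,(.42,.68,-.34,-.13))):
        q=ok&(P[:,2]>zlo)&(P[:,2]<zhi)&(P[:,0]>box[0])&(P[:,0]<box[1])&(P[:,1]>box[2])&(P[:,1]<box[3])
        rc=cv2.minAreaRect(P[q][:,:2].astype(np.float32)); print(nm,q.sum(),np.round(rc[0],4),np.round(rc[1],4),rc[2], P[q][:,2].mean().round(4),P[q].mean(0).round(4))
    q=ok&(P[:,2]<.01)&(abs(P[:,0]-.55)<.2)&(abs(P[:,1])<.3);print('table z',np.median(P[q][:,2]))
E
```

```text
[([299, 111, 10, 7, 46], [303.9, 114.3]), ([350, 171, 6, 6, 30], [352.4, 173.6]), ([333, 172, 12, 12, 76], [338.7, 177.6]), ([63, 346, 4, 8, 19], [64.5, 348.6])]
[([142, 127, 9, 9, 72], [146.0, 130.8]), ([151, 137, 10, 9, 70], [155.3, 141.2]), ([163, 138, 10, 9, 68], [167.8, 142.1]), ([101, 213, 17, 14, 162], [108.8, 219.5])]
[0.48380441 0.31132886 0.106     ] [0.483492   0.31369517 0.1       ]
[303.9, 114.3] [0.48520766 0.3085021  0.106     ] (array([0.48347615, 0.31237819, 0.10300022]), np.float64(0.00042819849120099646))
[352.4, 173.6] [0.68729606 0.18276991 0.106     ] (array([ 0.5323123 ,  0.45616341, -0.18802003]), np.float64(0.13928806528220838))
[338.7, 177.6] [0.66832848 0.15303522 0.106     ] (array([ 0.50831958,  0.47065123, -0.23920562]), np.float64(0.09593954182197924))
[64.5, 348.6] [ 0.49843643 -0.4458891   0.106     ] (array([ 0.66754056, -0.2316357 ,  0.73199499]), np.float64(0.6232035775036278))
tub 787 [ 0.5504 -0.0108] [0.1583 0.1587] 2.6052982807159424 0.0688 [ 0.5512 -0.0145  0.0688]
traywall 1436 [0.5777 0.2789] [0.173  0.2538] 70.62413787841797 0.0441 [0.5769 0.2805 0.0441]
handle 199 [0.4835 0.3115] [0.025  0.0209] 71.80223846435547 0.1047 [0.4837 0.3103 0.1047]
green 866 [ 0.558  -0.2435] [0.1591 0.1598] 2.354229688644409 0.0682 [ 0.5594 -0.246   0.0682]
table z 3.705846588278662e-05
```

```bash
python3 - <<'E'
from h import *
for z in(.205,.069): print(*[x.round(3) for x in delta((.4835,.3117,z),down(-19.4))])
E
```

```text
[-1.2547e+01 -7.9870e+00  6.0000e-03] [-0.014  0.002  0.673]
[-12.547  -7.982   4.539] [-0.014  0.002  0.673]
```

```bash
python3 -m jog '-.8 -.5 0 0 0 0 1;-.8 -.5 0 0 0 0 1;-.8 -.5 0 0 0 0 1;-.8 -.5 0 0 0 0 1;-.8 -.5 0 0 0 0 1;-.8 -.5 0 0 0 0 1;-.8 -.5 0 0 0 0 1;-.8 -.5 0 0 0 0 1' 20; python3 -m jog '-.8 -.5 0 0 0 0 1;-.8 -.5 0 0 0 0 1;-.8 -.5 0 0 0 0 1;-.8 -.5 0 0 0 0 1;-.8 -.5 0 0 0 0 1;-.8 -.5 0 0 0 0 1;-.8 -.5 0 0 0 0 1;-.5 0 0 0 0 .67 1'
python3 - <<'E'
from h import *
for z in(.15,.069): print(*[x.round(3) for x in delta((.4835,.3117,z),down(-19.4))])
c,im,d=cam('wrist'); cv2.imwrite('pics/w0.png',im[...,::-1])
print(r.get_state()['joints'].round(3) if hasattr(r.get_state()['joints'],'round') else r.get_state()['joints'])
b,m,l=blobs(im,'red',60); print(b); print([onz(c,*ce,.106).round(4) for s,ce in b],[onz(c,*ce,.0155).round(4) for s,ce in b])
E
```

```text
t: 1.1
eef_pos: [0.3418, 0.4763, 0.2056]
eef_rot: [0.143, 0.99, 0.0, 0.0]
ft_force: [-0.2, 0.3, -0.2]
width: 0.094
finger_force: 0.0
t: 2.1
eef_pos: [0.4877, 0.3237, 0.2058]
eef_rot: [0.171, 0.985, 0.0, 0.0]
ft_force: [0.2, 1.0, 0.9]
width: 0.0942
finger_force: 0.0
[-0.004 -0.424  1.86 ] [ 0.002  0.003 -0.071]
[-4.00e-03 -4.24e-01  4.56e+00] [ 0.002  0.003 -0.071]
[-0.906  0.285  0.257  1.821 -0.082  1.045  0.605]
[([228, 174, 27, 23, 596], [241.0, 184.6]), ([238, 281, 16, 15, 188], [245.6, 288.0]), ([220, 286, 15, 15, 187], [226.8, 292.9]), ([259, 290, 15, 15, 183], [265.6, 297.1])]
[array([0.4826, 0.311 , 0.106 ]), array([0.5818, 0.2786, 0.106 ]), array([0.5808, 0.2595, 0.106 ]), array([0.598 , 0.2934, 0.106 ])] [array([0.5065, 0.2978, 0.0155]), array([0.6379, 0.2549, 0.0155]), array([0.6366, 0.2296, 0.0155]), array([0.6594, 0.2745, 0.0155])]
```

View pics/w0.png

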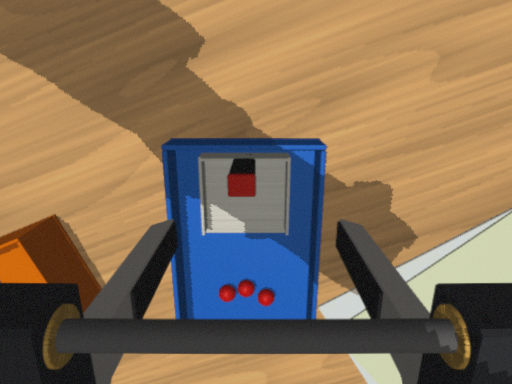

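The wrist view shows the handle cap at (241,185) and square between the fingers, with the three beads at (227,293), (246,288) and (266,297). The alignment is good, so I'll descend and grip.

```bash
python3 -m jog '0 -.43 .5 0 0 -.07 1;0 0 .8 0 0 0 1;0 0 .8 0 0 0 1;0 0 .8 0 0 0 1;0 0 .8 0 0 0 1;0 0 .8 0 0 0 1;0 0 .6 0 0 0 1;0 0 0 0 0 0 1' 55; python3 -m jog '0 0 0 0 0 0 0;0 0 0 0 0 0 0;0 0 0 0 0 0 0;0 0 0 0 0 0 0;0 0 0 0 0 0 0;0 0 0 0 0 0 0'
python3 - <<'E'
from h import *
print(*[x.round(3) for x in delta((.4835,.3117,.0525),down(-19.4))])
E
```

```text
t: 3.15
eef_pos: [0.4813, 0.3141, 0.0514]
eef_rot: [0.166, 0.986, -0.001, -0.001]
ft_force: [-0.9, -0.9, 0.3]
width: 0.0941
finger_force: 0.0
t: 3.9
eef_pos: [0.482, 0.3143, 0.0525]
eef_rot: [0.166, 0.986, -0.0, -0.0]
ft_force: [-0.0, -0.7, 0.1]
width: 0.0375
finger_force: 0.0
[-0.075 -0.065 -0.001] [-0.001 -0.001  0.071]
```

```bash
python3 -m jog '0 0 0 0 0 0 0;0 0 0 0 0 0 0;0 0 0 0 0 0 0;0 0 0 0 0 0 0;0 0 0 0 0 0 0;0 0 0 0 0 0 0'
```

```text
t: 4.65
eef_pos: [0.482, 0.3143, 0.0524]
eef_rot: [0.166, 0.986, -0.0, -0.0]
ft_force: [-0.4, -1.4, -1.4]
width: 0.0237
finger_force: 54.9
```

```bash
python3 -m jog '-.3 0 0 0 0 0 0;-.5 0 0 0 0 0 0;-.5 0 0 0 0 0 0;-.4 0 0 0 0 0 0;-.3 0 0 0 0 0 0;-.2 0 0 0 0 0 0;-.2 0 0 0 0 0 0;-.2 0 0 0 0 0 0' ; python3 -m jog '-.2 0 0 0 0 0 0;-.2 0 0 0 0 0 0;-.2 0 0 0 0 0 0;-.2 0 0 0 0 0 0;-.2 0 0 0 0 0 0;-.2 0 0 0 0 0 0;0 0 0 0 0 0 0'
python3 - <<'E'
from h import *
a=np.array([.943,-.332]);print('advance',(np.array(r.get_state()['eef_pos'])[:2]-[.482,.3143])@a)
c,im,d=cam('top'); b=blobs(im,'red',20)[0]
for s,ce in b:
    p=onz(c,*ce,.0155)[:2]; print(s[4],p.round(4),'to wall',.120-(p-[.5777,.2789])@a,'lat',(p-[.5777,.2789])@[.332,.943])
cv2.imwrite('pics/t2.png',cv2.resize(im[90:260,70:220,::-1],None,fx=3.5,fy=3.5))
E
```

```text
t: 5.65
eef_pos: [0.5559, 0.2888, 0.0524]
eef_rot: [0.166, 0.986, -0.0, -0.0]
ft_force: [-0.9, 0.5, 0.2]
width: 0.0237
finger_force: 54.9
t: 6.52
eef_pos: [0.5904, 0.2767, 0.0525]
eef_rot: [0.166, 0.986, -0.0, 0.0]
ft_force: [1.0, -0.8, 0.8]
width: 0.0237
finger_force: 54.9
advance 0.11472207192271158
79 [0.6903 0.2683] to wall 0.010311895327950724 lat 0.02736762549977654
77 [0.6812 0.2427] to wall 0.01042960226312839 lat 0.000218043359608236
75 [0.6729 0.2193] to wall 0.010470140140537196 lat -0.024613100193679446
```

View pics/t2.png

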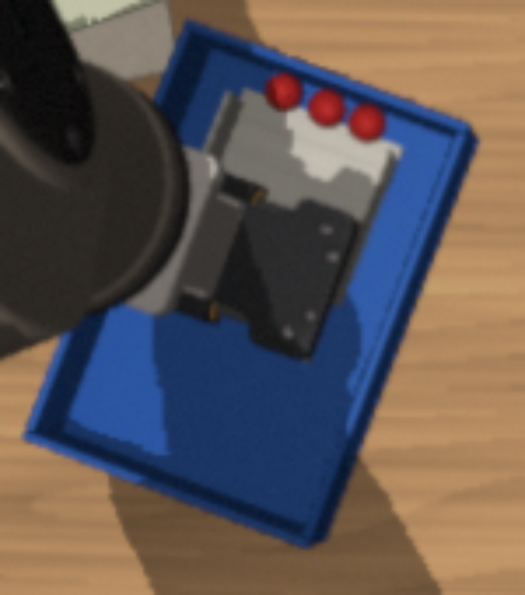

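All three beads are lined up against the far wall with the lip about 15 mm from it. Next I push the lip under them.

```bash
python3 -m jog '-.1 0 0 0 0 0 0;-.1 0 0 0 0 0 0;-.1 0 0 0 0 0 0;-.1 0 0 0 0 0 0;-.06 0 0 0 0 0 0;0 0 0 0 0 0 0'
python3 - <<'E'
from h import *
a=np.array([.943,-.332]);print('advance',(np.array(r.get_state()['eef_pos'])[:2]-[.482,.3143])@a)
c,im,d=cam('top'); b=blobs(im,'red',20)[0]
for s,ce in b:
    p=onz(c,*ce,.0175)[:2]; print(s[4],p.round(4),'to wall',.120-(p-[.5777,.2789])@a,'lat',(p-[.5777,.2789])@[.332,.943])
E
```

```text
t: 7.32
eef_pos: [0.6032, 0.2724, 0.0525]
eef_rot: [0.166, 0.986, 0.0, 0.0]
ft_force: [0.6, 0.8, -1.3]
width: 0.0241
finger_force: 54.9
advance 0.1282091594891382
79 [0.6904 0.2681] to wall 0.01014556566916408 lat 0.027275929944552305
73 [0.6811 0.242 ] to wall 0.01024510548665214 lat -0.0004470030294991912
73 [0.6726 0.2189] to wall 0.010546067621828067 lat -0.02509303977553425
```

```bash
python3 -m jog '-.06 0 0 0 0 0 0;.04 0 -.015 0 -.5 0 0;.05 0 -.015 0 -.5 0 0;.05 0 -.015 0 -.5 0 0;.05 0 -.015 0 -.5 0 0;.05 0 -.015 0 -.5 0 0;.06 0 -.015 0 -.5 0 0;.06 0 -.015 0 -.5 0 0'; python3 -m jog '.06 0 -.015 0 -.5 0 0;.06 0 -.015 0 -.5 0 0;0 0 0 0 0 0 0;0 0 0 0 0 0 0;0 0 0 0 0 0 0'
python3 - <<'E'
from h import *
a=np.array([.943,-.332]); s=r.get_state()
print('pitch',np.degrees(np.arccos(-R.from_quat(s['eef_rot']).as_matrix()[2,2])),np.round(s['joints'],2))
c,im,d=cam('top'); b=blobs(im,'red',20)[0]
for q,ce in b:
    p=onz(c,*ce,.025)[:2]; print(q[4],ce,p.round(4),'to wall',.120-(p-[.5777,.2789])@a,'lat',(p-[.5777,.2789])@[.332,.943])
cv2.imwrite('pics/t3.png',cv2.resize(im[90:260,70:220,::-1],None,fx=3.5,fy=3.5))
E
```

```text
t: 8.38
eef_pos: [0.594, 0.2756, 0.0542]
eef_rot: [0.164, 0.976, -0.023, 0.138]
ft_force: [-0.2, 0.3, -1.7]
width: 0.0238
finger_force: 55.0
t: 9.0
eef_pos: [0.5911, 0.2764, 0.0542]
eef_rot: [0.163, 0.97, -0.03, 0.176]
ft_force: [0.1, 0.3, -0.8]
width: 0.0237
finger_force: 55.0
pitch 20.609772444080637 [-1.1   0.52  0.5   2.01  0.14  0.47  0.44]
85 [149.5, 148.6] [0.6219 0.2655] to wall 0.07385316686862298 lat 0.002016434576856769
82 [129.8, 150.0] [0.6186 0.305 ] to wall 0.09010911751531618 lat 0.038170909657793545
75 [159.3, 161.2] [0.597  0.2451] to wall 0.09057711521681237 lat -0.025426787818799704
```

View pics/t3.png

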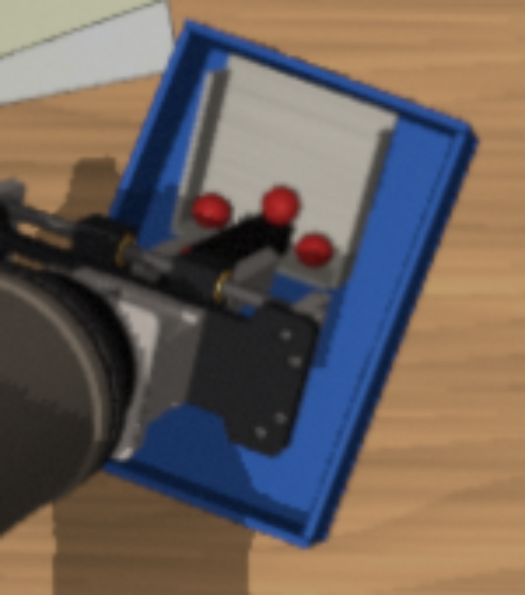

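All three beads rolled to the back of the pan, at about (129,150), (149,149) and (159,161) in the full picture. I'll lift at this tilt and turn to yaw.

```bash
python3 -m jog '0 0 -.16 0 0 0 0;0 0 -.3 0 0 0 0;-.1 0 -.4 0 0 0 0;-.18 0 -.5 0 0 0 0;-.21 0 -.56 0 0 0 0;-.21 0 -.56 0 0 0 0;-.21 0 -.56 .08 0 .2 0;-.21 0 -.56 .15 0 .4 0'; python3 -m jog '-.21 0 -.56 .18 0 .47 0;-.18 0 -.47 .18 0 .47 0;-.1 0 -.28 .18 0 .47 0;0 0 0 .18 0 .47 0;0 0 0 .18 0 .47 0;0 0 0 .18 0 .47 0;0 0 0 .18 0 .47 0;0 0 0 .1 0 .3 0'
cat >> h.py <<'E'
def ypr():
    s=r.get_state(); M=R.from_quat(s['eef_rot']).as_matrix(); sx=-M[:,0]
    return dict(yaw=np.degrees(np.arctan2(sx[1],sx[0])).round(1),pitch=-np.degrees(np.arcsin(sx[2])).round(1),roll=np.degrees(np.arcsin(M[2,1])).round(1),j=np.round(s['joints'],2),t=s['t'],p=np.round(s['eef_pos'],4))
E
python3 - <<'E'
from h import *
print(ypr(),*[x.round(2) for x in delta((.465,.074,.2),down(-45,-20))])
c,im,d=cam('top'); b=blobs(im,'red',20)[0]; print(b)
E
```

```text
t: 10.05
eef_pos: [0.5844, 0.2788, 0.1685]
eef_rot: [0.188, 0.966, -0.034, 0.176]
ft_force: [0.1, 0.4, -2.2]
width: 0.0235
finger_force: 55.0
t: 11.05
eef_pos: [0.5843, 0.279, 0.2087]
eef_rot: [0.334, 0.925, -0.062, 0.168]
ft_force: [-0.9, 0.2, -1.9]
width: 0.0236
finger_force: 55.0
{'yaw': np.float64(-39.7), 'pitch': np.float64(-20.7), 'roll': np.float64(-0.1), 'j': array([-1.25,  0.39,  0.65,  1.82,  0.15,  0.93,  0.15]), 't': 11.05, 'p': array([0.5843, 0.279 , 0.2087])} [-1.12 -7.8   0.74] [0.39 0.14 1.09]
[([96, 129, 15, 13, 147], [103.0, 134.9]), ([120, 136, 14, 13, 146], [126.5, 142.0]), ([75, 148, 18, 15, 141], [83.2, 155.6]), ([126, 156, 14, 13, 134], [132.5, 161.5])]
```

```bash
python3 -m jog '0 -.2 0 0 0 0 0;-.05 -.4 0 0 0 0 0;-.1 -.6 0 .1 0 .2 0;-.1 -.7 0 .1 0 .2 0;-.1 -.7 0 .1 0 .2 0;-.1 -.7 0 .1 0 .2 0;-.1 -.7 0 .1 0 .2 0;-.1 -.7 0 0 0 .1 0'; python3 -m jog '-.1 -.7 0 0 0 0 0;-.1 -.7 0 0 0 0 0;-.1 -.6 0 0 0 0 0;-.1 -.5 0 0 0 0 0;0 -.3 0 0 0 0 0;0 -.15 0 0 0 0 0;0 0 0 0 0 0 0'
python3 - <<'E'
from h import *
print(ypr(),*[x.round(2) for x in delta((.465,.074,.2),down(-45,-20))])
c,im,d=cam('top'); b=blobs(im,'red',20)[0]; print(b)
cv2.imwrite('pics/t4.png',cv2.resize(im[60:280,100:360,::-1],None,fx=2.7,fy=2.7))
E
```

```text
t: 12.1
eef_pos: [0.503, 0.1608, 0.2165]
eef_rot: [0.377, 0.908, -0.072, 0.164]
ft_force: [0.3, -0.7, -2.1]
width: 0.0239
finger_force: 55.0
t: 12.98
eef_pos: [0.4489, 0.0917, 0.2214]
eef_rot: [0.377, 0.909, -0.072, 0.164]
ft_force: [0.4, 0.8, -2.0]
width: 0.0236
finger_force: 55.0
{'yaw': np.float64(-45.0), 'pitch': np.float64(-20.7), 'roll': np.float64(-0.4), 'j': array([-1.38, -0.08,  0.73,  2.21,  0.49,  1.  , -0.14]), 't': 12.975, 'p': array([0.4489, 0.0917, 0.2214])} [-0.49 -0.03  0.95] [-0.09  0.15  0.  ]
[([216, 217, 14, 14, 146], [222.3, 223.5]), ([241, 228, 14, 14, 151], [247.5, 234.3]), ([245, 248, 13, 13, 139], [250.9, 254.0]), ([208, 253, 21, 22, 277], [217.8, 263.5])]
```

View pics/t4.png

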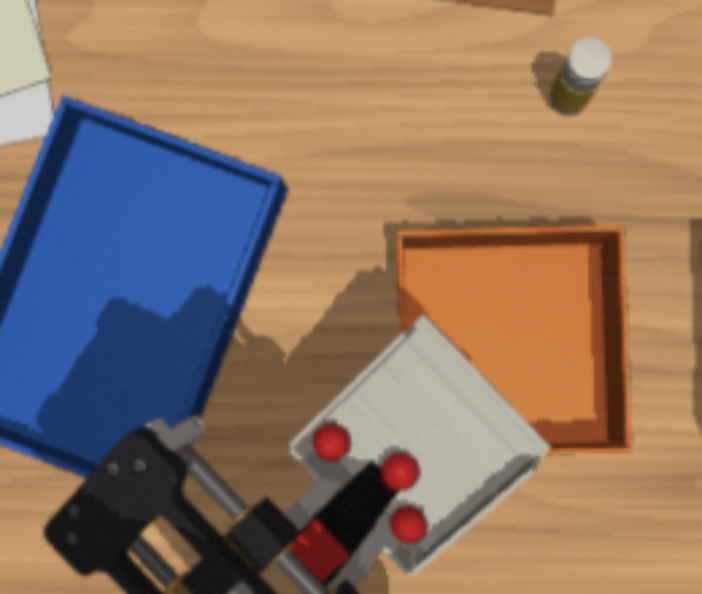

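The three beads still ride at the back of the pan, whose lip reaches over the orange tub. Next I lower, check, and then tip about the lip.

```bash
python3 -m jog '.03 0 .2 0 0 0 0;.06 0 .4 0 0 0 0;.07 0 .45 0 0 0 0;.07 0 .45 0 0 0 0;.07 0 .45 0 0 0 0;.07 0 .45 0 0 0 0;.06 0 .4 0 0 0 0;.04 0 .25 0 0 0 0'
python3 - <<'E'
from h import *
print(ypr(),*[x.round(2) for x in delta((.4616,.078,.13),down(-45,-20))])
E
```

```text
t: 14.02
eef_pos: [0.4621, 0.0772, 0.13]
eef_rot: [0.377, 0.909, -0.073, 0.165]
ft_force: [0.2, 0.7, -1.8]
width: 0.0238
finger_force: 55.0
{'yaw': np.float64(-45.0), 'pitch': np.float64(-20.7), 'roll': np.float64(-0.5), 'j': array([-1.3 ,  0.15,  0.79,  2.3 ,  0.39,  0.68, -0.04]), 't': 14.025, 'p': array([0.4621, 0.0772, 0.13  ])} [ 0.03  0.01 -0.01] [-0.11  0.16  0.01]
```

```bash
python3 -m jog '-.1 0 -.11 0 1 0 0;-.1 0 -.11 0 1 0 0;-.1 0 -.11 0 1 0 0;-.1 0 -.11 0 1 0 0;-.14 0 -.11 0 1 0 0;-.14 0 -.11 0 1 0 0;-.14 0 -.11 0 1 0 0;-.14 0 -.11 0 1 0 0'
python3 - <<'E'
from h import *
print(ypr(),*[x.round(2) for x in delta((.5146,.025,.160),down(-45,48))])
E
```

```text
t: 15.02
eef_pos: [0.4811, 0.0589, 0.158]
eef_rot: [0.38, 0.914, 0.051, -0.131]
ft_force: [-0.5, -0.2, -1.7]
width: 0.0239
finger_force: 55.0
{'yaw': np.float64(-45.2), 'pitch': np.float64(16.1), 'roll': np.float64(-0.4), 'j': array([-0.65,  0.36,  0.69,  1.97, -0.45,  1.15,  1.05]), 't': 15.025, 'p': array([0.4811, 0.0589, 0.158 ])} [-1.51 -0.01 -0.5 ] [-0.06  6.96 -0.07]
```

```bash
python3 -m jog '-.2 0 -.1 0 1 0 0;-.2 0 -.1 0 1 0 0;-.2 0 -.1 0 1 0 0;-.2 0 -.1 0 1 0 0;-.2 0 -.1 0 1 0 0;-.2 0 -.1 0 1 0 0;-.2 0 -.1 0 1 0 0;0 0 0 0 0 0 0'
python3 - <<'E'
from h import *
print(ypr())
c,im,d=cam('scene'); print(blobs(im,'red',10)[0])
c,im,d=cam('top'); b=blobs(im,'red',15)[0]; print(b)
cv2.imwrite('pics/t5.png',cv2.resize(im[60:280,160:360,::-1],None,fx=2.7,fy=2.7))
E
```

```text
t: 16.02
eef_pos: [0.5133, 0.0251, 0.1535]
eef_rot: [0.353, 0.842, 0.153, -0.378]
ft_force: [0.4, -0.1, -1.4]
width: 0.0239
finger_force: 55.0
{'yaw': np.float64(-45.9), 'pitch': np.float64(48.1), 'roll': np.float64(-0.6), 'j': array([-0.22,  0.75,  0.55,  1.62, -0.68,  1.72,  1.34]), 't': 16.025, 'p': array([0.5133, 0.0251, 0.1535])}
[([253, 241, 8, 6, 25], [256.7, 243.0]), ([63, 346, 16, 34, 60], [69.4, 360.1])]
[([308, 160, 15, 16, 84], [315.6, 167.9]), ([302, 168, 7, 6, 22], [304.4, 171.0]), ([285, 180, 16, 17, 147], [292.3, 188.1])]
```

View pics/t5.png

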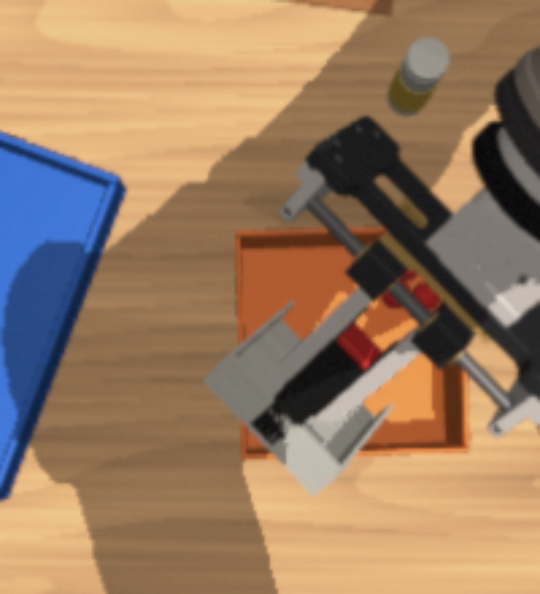

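The pan's back is empty. Red beads are visible in the tub under the gripper, at about (315,168) and (304,171), and the blob at (292,188) is the handle cap. I'll raise the scoop and look again.

```bash
python3 -m jog '.3 0 -.3 0 0 0 0;.6 0 -.6 0 0 0 0;.7 0 -.65 0 0 0 0;.7 0 -.65 0 0 0 0;.5 0 0 0 -1 0 0;.5 0 0 0 -1 0 0;.5 0 0 0 -1 0 0;.5 0 0 0 -1 0 0'; python3 -m jog '.5 0 0 0 -1 0 0;.5 0 0 0 -1 0 0;.5 0 0 0 -1 0 0;.5 0 0 0 -1 0 0;.3 0 0 0 -1 0 0;.2 0 0 0 -1 0 0;0 0 0 0 -.5 0 0'
python3 - <<'E'
from h import *
print(ypr(),*[x.round(2) for x in delta((.4835,.3117,.2),down(-19.4))])
c,im,d=cam('top'); b=blobs(im,'red',15)[0]; print(b); print([onz(c,*ce,.0135).round(3) for s,ce in b])
cv2.imwrite('pics/t6.png',cv2.resize(im[60:300,100:360,::-1],None,fx=2.4,fy=2.4))
E
```

```text
t: 17.12
eef_pos: [0.4841, 0.0569, 0.2929]
eef_rot: [0.372, 0.893, 0.096, -0.236]
ft_force: [0.1, -0.2, -1.7]
width: 0.0238
finger_force: 55.0
t: 18.0
eef_pos: [0.4345, 0.1069, 0.3182]
eef_rot: [0.383, 0.924, -0.002, 0.0]
ft_force: [-0.2, -0.9, -0.9]
width: 0.0237
finger_force: 55.0
{'yaw': np.float64(-45.1), 'pitch': np.float64(-0.1), 'roll': np.float64(-0.2), 'j': array([-0.92, -0.09,  0.5 ,  1.96,  0.05,  1.26,  0.35]), 't': 18.0, 'p': array([0.4345, 0.1069, 0.3182])} [3.69 5.99 3.91] [-0.04  0.02 -5.6 ]
[([301, 153, 21, 21, 243], [310.5, 164.6])]
[array([ 0.597, -0.057,  0.013])]
```

View pics/t6.png

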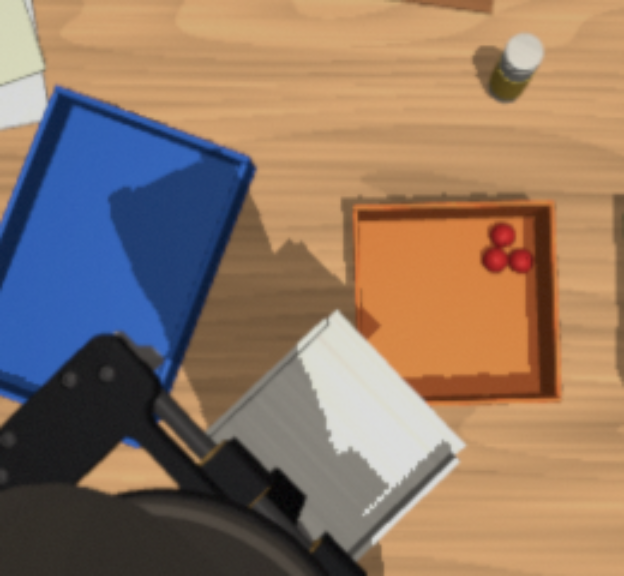

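All three beads lie in the orange tub, at about (310,165) in the full picture, and the pan is empty. I'll return the scoop to the tray.

```bash
python3 -m jog '.1 .35 .2 0 0 0 0;.2 .7 .4 0 0 0 0;.2 .8 .4 0 0 0 0;.25 .8 .4 0 0 0 0;.25 .8 .4 0 0 0 0;.25 .8 .4 0 0 0 0;.25 .8 .4 0 0 0 0;.2 .8 .4 0 0 0 0'; python3 -m jog '.2 .7 .4 0 0 0 0;.1 .3 .3 0 0 -.6 0;0 0 0 0 0 -1 0;0 0 0 0 0 -1 0;0 0 0 0 0 -1 0;0 0 0 0 0 -1 0;0 0 0 0 0 -1 0;0 0 0 0 0 0 0'
python3 - <<'E'
from h import *
print(ypr(),*[x.round(2) for x in delta((.54,.2922,.0525),down(-19.4))])
E
```

```text
t: 19.05
eef_pos: [0.5242, 0.2665, 0.2241]
eef_rot: [0.384, 0.923, -0.003, -0.001]
ft_force: [-0.3, 1.0, -1.5]
width: 0.0238
finger_force: 55.0
t: 20.05
eef_pos: [0.5386, 0.293, 0.2033]
eef_rot: [0.17, 0.985, -0.003, -0.002]
ft_force: [0.4, -0.1, -2.1]
width: 0.0239
finger_force: 55.0
{'yaw': np.float64(-19.6), 'pitch': np.float64(0.2), 'roll': np.float64(-0.4), 'j': array([-0.89,  0.34,  0.36,  1.76, -0.13,  1.07,  0.75]), 't': 20.05, 'p': array([0.5386, 0.293 , 0.2033])} [-0.07  0.03  5.03] [-0.09 -0.04 -0.04]
```

```bash
python3 -m jog '0 0 .5 -.09 0 0 0;0 0 .8 0 0 0 0;0 0 .8 0 0 0 0;0 0 .8 0 0 0 0;0 0 .8 0 0 0 0;0 0 .6 0 0 0 0;0 0 .3 0 0 0 0;0 0 .2 0 0 0 0'; python3 -m jog '0 0 .1 0 0 0 0;0 0 .08 0 0 0 0;0 0 0 0 0 0 0'
python3 - <<'E'
from h import *
print(ypr())
E
```

```text
t: 21.05
eef_pos: [0.5378, 0.2932, 0.0592]
eef_rot: [0.169, 0.986, 0.0, -0.001]
ft_force: [-0.2, -0.0, -2.4]
width: 0.0236
finger_force: 55.0
t: 21.42
eef_pos: [0.5378, 0.2933, 0.0544]
eef_rot: [0.169, 0.986, 0.0, -0.001]
ft_force: [-0.7, -0.4, -1.5]
width: 0.0236
finger_force: 55.0
{'yaw': np.float64(-19.5), 'pitch': np.float64(0.1), 'roll': np.float64(0.0), 'j': array([-0.84,  0.51,  0.3 ,  1.88, -0.21,  0.78,  0.82]), 't': 21.425, 'p': array([0.5378, 0.2933, 0.0544])}
```

```bash
python3 -m jog '0 0 .03 0 0 0 0;0 0 .03 0 0 0 0;0 0 0 0 0 0 0'; python3 -m jog '0 0 0 0 0 0 .4;0 0 0 0 0 0 .6;0 0 0 0 0 0 1;0 0 0 0 0 0 1;0 0 0 0 0 0 1;0 0 0 0 0 0 1;0 0 0 0 0 0 1;0 0 0 0 0 0 1'
```

```text
t: 21.8
eef_pos: [0.5378, 0.2934, 0.0527]
eef_rot: [0.169, 0.986, 0.0, -0.001]
ft_force: [-2.3, 0.3, 4.1]
width: 0.0237
finger_force: 55.0
t: 22.8
eef_pos: [0.5377, 0.2933, 0.0524]
eef_rot: [0.169, 0.986, 0.0, -0.001]
ft_force: [0.7, 0.1, -0.7]
width: 0.094
finger_force: 0.0
```

```bash
python3 -m jog '0 0 -.3 0 0 0 1;0 0 -.6 0 0 0 1;0 0 -.8 0 0 0 1;0 0 -1 0 0 0 1;0 0 -1 0 0 0 1;0 0 -1 0 0 0 1;0 0 -.8 0 0 0 1;1 0 -.3 0 0 0 1'; python3 -m jog '1 0 0 0 0 0 1;1 0 0 0 0 0 1;0 0 0 0 0 0 1;0 0 0 0 0 0 1'
python3 - <<'E'
from h import *
c,im,d=cam('scene'); print(blobs(im,'red',15)[0])
cv2.imwrite('pics/s7.png',cv2.resize(im[80:280,180:420,::-1],None,fx=3,fy=3))
E
```

```text
t: 23.8
eef_pos: [0.5114, 0.3023, 0.2293]
eef_rot: [0.171, 0.985, 0.001, 0.0]
ft_force: [0.3, -0.1, -0.4]
width: 0.0943
finger_force: 0.0
t: 24.3
eef_pos: [0.4539, 0.3229, 0.2276]
eef_rot: [0.169, 0.986, 0.001, -0.001]
ft_force: [0.2, 0.5, -0.8]
width: 0.0937
finger_force: 0.0
[([314, 123, 11, 7, 56], [319.2, 125.9]), ([254, 241, 9, 7, 31], [257.6, 243.8]), ([63, 346, 4, 6, 16], [64.2, 348.5])]
```

View pics/s7.png

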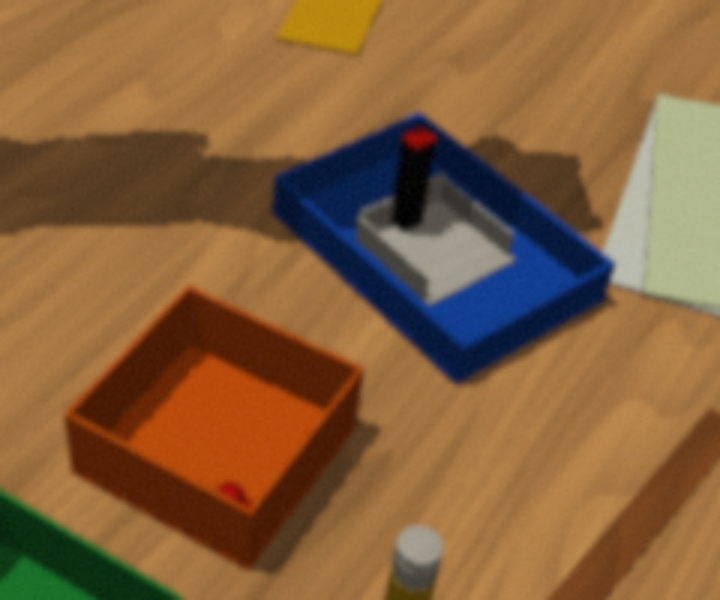

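The scoop stands upright and released in the tray, with its cap at (319,126). The beads are in the orange tub's near corner at (258,244), and the arm is clear of everything. I'm handing the job in.

```bash
python3 -c "
from plant import r
print(r.sign_off())"
```

```text
the job is handed in; nothing more can be done
None
```

I handed the job in at about 24 s: all three beads lie in the orange tub, the scoop stands upright and released in the blue tray, and the arm is clear; the sign-off gave no verdict.

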